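# Present a bearing ball to the up-looking camera

## Task

Wind the handwheel of the metal fixture counter-clockwise (seen from above) until the red keeper is drawn fully back against its two stop posts, then lift the blue tray by its white upright fin and carry it, without tipping it so that the loose steel ball stays in its pocket, over to the up-looking inspection camera. Finish while still holding the tray in the gripper, level and still, with the ball's pocket centred over the lens and the underside of the tray about 6 cm above the lens. Do not touch the camera with the tray, and leave the tape, spanner and cutters where they lie.

Things in the scene. Friction and masses are not known exactly. Their poses are not given: they have to be found in the camera images.
- fixture: Fixed aluminium base plate, 260 x 110 x 12 mm, lying on the desk. Origin on the desk at the underside; its x axis runs along the plate from the handwheel end (-x, to the robot's left) to the tray's nest (+x, to the robot's right). The tray lies on the plate in a low nest (rails 6 mm high).
- wheel_axis (a point): Point on the vertical axis of the handwheel, at the height of the middle of its crank knob's grip (75 mm above the desk). Wheel: dark steel ring of 78 mm outer diameter with three spokes, its rim's top 48 mm above the desk.
- crank_grip (a point): Place to grip on the crank knob: black upright knob, 17 mm in diameter, standing 42 mm up from the wheel's rim, 34 mm from the wheel's axis; this point is on the knob's axis, 26 mm above its foot and 16 mm below its top. The knob spins freely on its pin, so it can be held in a gripper of constant heading and led round the circle.
- wheel (a joint): Angle of the handwheel in rad, growing counter-clockwise seen from above; 7.854 (1.25 turns) is the end, with the keeper on its stops. It starts anywhere from 0 to 1.5. The wheel turns with about 0.05 N m of friction and stays where it is left.
- keeper (a joint): Travel of the red keeper in m, geared to the wheel (0.00382 m per rad): 0 = tongue 20 mm over the tray's near end (holding it down), 0.030 = cross bar fully back against the two stop posts, the tray free by 10 mm. The tongue is 28 mm wide, 2.5 mm above the tray's edge; it slides along the fixture's x axis.
- tray: Blue tray, 120 x 74 mm, 9 mm thick, loose, about 0.2 kg. Origin at the centre of its underside; its long side is its x axis and z is up (parallel to the fixture's axes at the start). The ball's pocket is at its +x end: a round recess 34 mm in diameter and 4 mm deep, with a clear window in its floor, centred 37 mm from the tray's middle. Its z axis is vertical when the tray is level.
- tray_fin (a point): Place to grip the tray: white upright fin in its middle, 36 mm long along the tray's x axis, 12 mm thick along the tray's y axis, rising 50 mm above the tray's top face. This point is in the fin's mid plane, 37 mm above the tray's underside and 22 mm below the fin's top. Take it across its thickness, from above.
- pocket (a point): Centre of the ball's pocket in the tray, 16 mm above the tray's underside, where the ball's centre lies when it is in the middle of the pocket. The ball can roll about 8 mm any way from it before it climbs the rim.
- window (a point): Centre of the pocket's window on the underside of the tray, straight below the pocket's centre.
- ball_center (a point): Centre of the steel ball, 22 mm in diameter, 44 g, loose in the tray's pocket.
- inspection_camera: Fixed up-looking camera: black square housing 84 x 84 x 30 mm with an aluminium barrel of 52 mm diameter on top, a ring of white lights and a round lens. Origin on the desk under its middle.
- lens (a point): Centre of the lens on top of the camera, 41 mm above the desk, looking straight up.
- black_tape: Bystander: roll of black tape, 53 mm across, 19 mm high.
- small_spanner: Bystander: small spanner lying flat, 84 mm long.
- orange_cutters: Bystander: flush cutters with orange handles lying flat, 132 mm long. Right of it stands a fixed 3D printer (y below -0.5 m; blue bed 0.28 m high, frame 0.5 m): rise and swing left before reaching out from beside it. A fixed monitor stands along the back (x above 0.73 m).
Mind the look-alikes: they are no part of the job. What is shaped like the inspection_camera but purple is not meant.

How it is judged:
By the outcome, as a careful person would: the job done as asked, in the order asked, and still so for the second after the job is handed in, while the arm keeps its last pose, push and grip.
It also fails if it takes over 64 s, if anything falls off the work surface, if the arm or the gripper's body presses on something with over 40 N, if the wrist force passes 120 N, or if a joint passes its speed limit or range.

## Robot

A 7-joint arm with a two-finger parallel gripper is mounted at the origin on a cart in front of the work surface, level with it; the furniture and walls round the work are solid. World frame = base frame: x ahead of the robot, y to its left, z up, the work surface at z = 0. Lengths are in m, angles in rad, forces in N, time in s.
With the tool pointing down it reaches from about 0.425 to 1.025 m from the base axis. Payload 9.4 kg.
Tool frame: the origin (TCP) lies at the very end of the fingers, on their centre line; the grasp point (between the pads) lies 19 mm behind it; z points along the fingers, y is the line along which they close (so a half turn about z gives the same grasp; the last joint's range is limited). The gripper opens to 93 mm and grips with 3 to 60 N. Pads are 15 mm wide; open, the fingers measure 128 mm over their backs; the gripper's body (75 mm by 188 mm) begins 65 mm behind the grasp point.
Start: joints at [-1.397, 0.599, -0.003, 1.599, 0.002, 0.943, -0.08], TCP at [0.18, 0.702, 0.219] pointing down, gripper open.
Joint ranges: [-2.57, 2.57], [-0.35, 1.97], [-1.29, 1.29], [0.11, 2.56], [-1.05, 4.19], [0.11, 1.86], [-2.63, 2.63]. Speed limits (rad/s): [2.22, 2.22, 3.01, 3.01, 3.14, 3.14, 3.14].

## Interface

Orientations are given as a 3x3 rotation matrix whose columns are the frame's x, y, z axes.
In Python, from station import state, optics, ctrl gives the robot as it stands.
- The arm moves only by the tool step_arm, never from a script. Its argument "rows" is a list of rows, each an object with "offset": the shift along the tool's x, y, z in m, a list of three; "rotation": the turn, a rotation vector about the tool's x, y, z in degrees, a list of three; "hand": the finger opening in m, from 0 to 0.093. A call has exactly 10 rows; each row is the pose to reach, as a shift and turn from the pose commanded when the call began, along the tool's axes at that moment; what a row does not reach only later rows make up. A row lasts 1/8 s, in which the tool goes at most 62.5 mm and 10.7 degrees, less where a joint would pass 70% of its speed; a pose out of reach is approached as far as the arm can. A call with a gripper value outside its range is refused whole. The fingers move at their own pace and stop on an object; "grip_force" is the grip in N (left out, the last holds). Time passes only in rows, so rows that repeat a pose let the fingers close, or fill a call up. It gives the time, the measured TCP pose, the force, the opening and the grip force at its end, in the units of the state.
- state(): the state, without advancing time (a new reading comes with each control period).
- optics.camera(name): name is "scene" or "top" or "wrist"; returns (picture, depth): 420x560x3 uint8, red, green, blue; 420x560 float32, m along the optical axis (not along the pixel's ray), 0 where there is no reading.
- optics.calibration(name): a dict with "fx", "fy", "cx", "cy" (pixels), "rvec" (rotation vector, rad) and "tvec" (3), from world to camera coordinates, as OpenCV has them; the wrist camera has in their place "tool_from_camera" (4x4, takes a point from camera to tool coordinates, whose origin is the TCP and whose axes are the flange's). Camera axes: x right, y down, z forward; pixel columns grow to the right and rows downward; lengths in m; the calibration is good to about 2 mm. A picture is of the moment at which its call begins: read the wrist's pose just before it. calibration takes no time and is no camera call.
- ctrl.finish_job(): hands the job in; it is judged then, once.
The state is a dict: "t": time; "joint_positions": joint angles; "dq": joint speeds; "effort": joint torques, N m; "tool_pos": TCP position; "tool_rot": TCP orientation; "wrist_force": force on the tool from outside, world axes, zero at the start; "wrist_torque": the same for the moment, N m; "finger_gap": opening from 0.0 (shut) to 1.0 (fully open); "grip_force": force on a finger pad.
Only numpy, scipy, OpenCV 4.12 (cv2) and the standard library are available. Lean on these libraries where they do the work, as an engineer would, in place of code of your own. Each camera call takes 0.05 s, during which the arm holds its last target. There are 200 camera calls.

## Working session

There is one attempt and no reset: what is moved stays moved. The work goes in short steps, Python scripts to look and compute and a tool call to move; the robot and the scene stay as the last step left them, time stands still between calls to the robot, and variables do not carry over. Pictures are saved under pics/ and viewed, at most 10 in all, crops included, and the job is handed in when it is done.

Besides the shell and the picture viewer there is one more tool, called after "Request:" as name([rows], argument=value, ...), one row to a line, values as JSON. step_arm: Moves the arm, as the interface text tells. Its arguments: {"type":"object","properties":{"rows":{"type":"array"},"grip_force":{"type":"number"}},"required":["rows"]}

```bash
mkdir -p pics
cat > h.py <<'E'
import numpy as np, cv2
from station import state, optics, ctrl
def snap(n):
    s=state(); im,d=optics.camera(n); c=optics.calibration(n)
    K=np.array([[c['fx'],0,c['cx']],[0,c['fy'],c['cy']],[0,0,1]])
    if n=='wrist':
        T=np.eye(4);T[:3,:3]=s['tool_rot'];T[:3,3]=s['tool_pos'];W=T@np.array(c['tool_from_camera'])
    else:
        R,_=cv2.Rodrigues(np.array(c['rvec'],float));W=np.eye(4);W[:3,:3]=R.T;W[:3,3]=-R.T@np.array(c['tvec']).ravel()
    return im,d,K,W
def plane(K,W,u,v,z):
    r=W[:3,:3]@np.linalg.inv(K)@np.array([u,v,1.]);o=W[:3,3]
    return o+r*(z-o[2])/r[2]
def cloud(d,K,W):
    v,u=np.mgrid[:d.shape[0],:d.shape[1]]
    p=np.stack([(u-K[0,2])/K[0,0]*d,(v-K[1,2])/K[1,1]*d,d],-1)
    return p@W[:3,:3].T+W[:3,3]
def save(im,n): cv2.imwrite('pics/'+n,im[:,:,::-1])
E
python3 - <<'E'
from h import *
s=state();print({k:np.round(v,3).tolist() for k,v in s.items()})
for n in('scene','top'):
    im,d,K,W=snap(n);save(im,n+'0.png');np.savez(n+'0.npz',im=im,d=d,K=K,W=W);print(n,W.round(3).tolist(),K[0,0])
E
```

```text
{'t': 0.0, 'joint_positions': [-1.397, 0.6, -0.003, 1.6, 0.002, 0.943, -0.08], 'dq': [-0.0, 0.0, -0.001, -0.001, 0.0, 0.0, 0.001], 'effort': [-0.001, -76.509, 1.497, -25.236, -0.052, 0.017, 0.0], 'tool_pos': [0.18, 0.702, 0.218], 'tool_rot': [[-0.969, 0.248, -0.0], [0.248, 0.969, -0.002], [-0.0, -0.002, -1.0]], 'wrist_force': [0.442, -0.086, 1.147], 'wrist_torque': [0.013, -0.026, -0.032], 'grip_force': 0.0, 'finger_gap': 1.002}
scene [[0.625, -0.559, 0.545, -0.166], [-0.78, -0.461, 0.423, -0.569], [0.015, -0.69, -0.724, 1.087], [0.0, 0.0, 0.0, 1.0]] 469.7843179111917
top [[0.009, -0.997, 0.08, 0.476], [-1.0, -0.009, 0.003, -0.002], [-0.002, -0.08, -0.997, 1.276], [0.0, 0.0, 0.0, 1.0]] 380.3636887780833
```

View both.

View pics/top0.png

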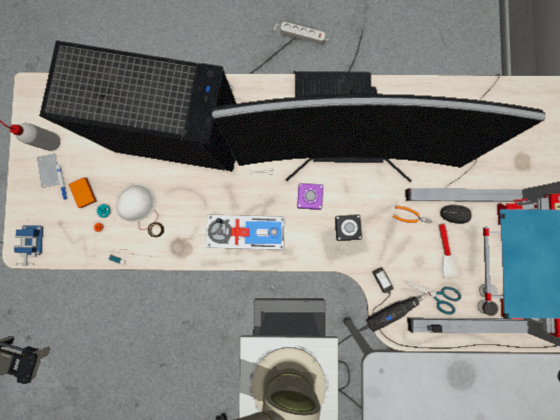

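View pics/scene0.png

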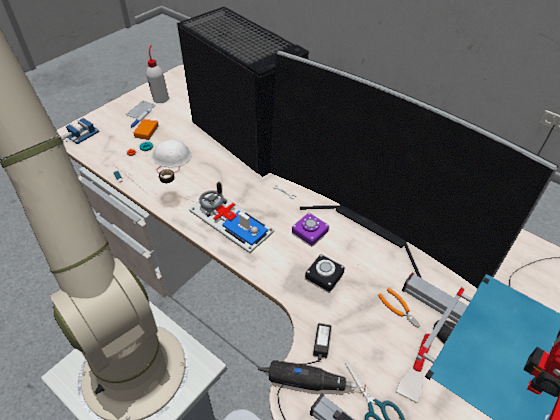

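Top view: the fixture is at (246,232), with wheel (220,231), red keeper (237,231), blue tray (263,232). The black inspection camera is at (348,228). The purple look-alike at (310,196) is not the target. The tape (156,229), spanner (262,172) and orange cutters (410,214) are bystanders; the mouse (456,213) is another black object. I choose the black camera at (348,228) and will check it in a close crop.

```bash
cat > m.py <<'E'
from h import *
def rep(n,P,m,lo,hi):
    m=m&(P[...,2]>lo)&(P[...,2]<hi)
    k,l,st,_=cv2.connectedComponentsWithStats(m.astype(np.uint8))
    for i in range(1,k):
        if st[i,4]<12: continue
        q=P[l==i]; r=cv2.minAreaRect((q[:,:2]*1000).astype(np.float32))
        print(n,st[i].tolist(),'med',np.median(q,0).round(4),'rect',np.round(r[0],1),np.round(r[1],1),round(r[2],1),'z',q[:,2].min().round(3),q[:,2].max().round(3))
E
python3 - <<'E'
from m import *
out=[]
for n,(x0,y0,x1,y1),f in(('top',(200,180,370,255),4.7),('scene',(180,170,350,300),4.5)):
    z=np.load(n+'0.npz');im,d,K,W=[z[k] for k in('im','d','K','W')]
    P=cloud(d,K,W);hs=cv2.cvtColor(im,cv2.COLOR_RGB2HSV).astype(int);H,S,V=hs[...,0],hs[...,1],hs[...,2]
    roi=(P[...,0]>.4)&(P[...,0]<.72)&(P[...,1]>-.3)&(P[...,1]<.3)
    print(n)
    rep('blue',P,roi&(H>95)&(H<125)&(S>120),0.01,.06)
    rep('red',P,roi&((H<8)|(H>172))&(S>130),0.01,.08)
    rep('purple',P,roi&(H>130)&(H<160)&(S>100),0.0,.08)
    rep('dark',P,roi&(V<70),0.0,.12)
    rep('tall',P,roi,.052,.12)
    rep('plate',P,roi&(S<60),.008,.016)
    save(cv2.resize(im[y0:y1,x0:x1],None,fx=f,fy=f,interpolation=cv2.INTER_CUBIC),n+'c.png')
E
```

```text
top
blue [245, 222, 36, 22, 579] med [0.4889 0.0867 0.0219] rect [490.5  88.7] [ 69.2 115.2] 0.4 z 0.014 0.035
red [231, 219, 18, 26, 187] med [0.4915 0.1707 0.0317] rect [496.1 170. ] [64.9 60.5] 37.7 z 0.024 0.047
purple [298, 184, 25, 25, 399] med [ 0.608  -0.0635  0.0316] rect [611.9 -65.8] [78.6 79.7] 85.4 z 0.025 0.046
dark [194, 159, 40, 12, 184] med [0.702  0.2303 0.0788] rect [702.  241.2] [ 26.  115.4] 4.9 z 0.032 0.12
dark [236, 158, 22, 7, 92] med [0.7162 0.1465 0.0807] rect [717.6 138.5] [ 6.5 60.9] 9.2 z 0.048 0.12
dark [286, 165, 18, 16, 39] med [ 0.6936 -0.0133  0.0138] rect [693.4 -15.2] [ 5.8 73.8] 42.5 z 0.011 0.017
dark [341, 216, 20, 24, 103] med [ 0.4914 -0.2174  0.0311] rect [ 502.3 -208.4] [52.8 86.8] 68.8 z 0.026 0.036
dark [216, 219, 7, 5, 21] med [0.5243 0.2195 0.0884] rect [524.  225.2] [10.3 22.9] 16.2 z 0.045 0.095
dark [336, 219, 3, 21, 36] med [ 0.5071 -0.155   0.0293] rect [ 504.  -154.3] [65.4  5.4] 3.9 z 0.017 0.032
tall [194, 159, 40, 11, 152] med [0.702  0.2288 0.0878] rect [702.  241.2] [ 26.  115.4] 4.9 z 0.052 0.12
tall [236, 158, 19, 7, 86] me
[... 2332 characters left out ...]
9 0.2252 0.0543] rect [494.4 227.6] [19.6 18.8] 10.9 z 0.052 0.058
tall [239, 211, 11, 13, 82] med [0.4878 0.0865 0.0702] rect [490.8  88.5] [15.2 37.1] 1.0 z 0.053 0.078
plate [223, 199, 9, 8, 25] med [0.538  0.2026 0.0135] rect [534.2 203.5] [27.2 21.6] 1.0 z 0.009 0.016
plate [190, 202, 85, 50, 485] med [0.4501 0.1544 0.013 ] rect [492.5 148.5] [263.1 114.5] 89.0 z 0.008 0.016
plate [231, 205, 13, 8, 43] med [0.5373 0.163  0.014 ] rect [532.7 158.9] [36.2 26.8] 84.3 z 0.01 0.016
plate [313, 205, 11, 3, 16] med [ 0.7059 -0.0216  0.0135] rect [706.9 -26.4] [ 9.2 31.7] 38.5 z 0.011 0.016
plate [245, 210, 16, 11, 20] med [0.5437 0.1052 0.0132] rect [542.5 106.6] [65.2  8.3] 88.9 z 0.011 0.016
```

View pics/topc.png

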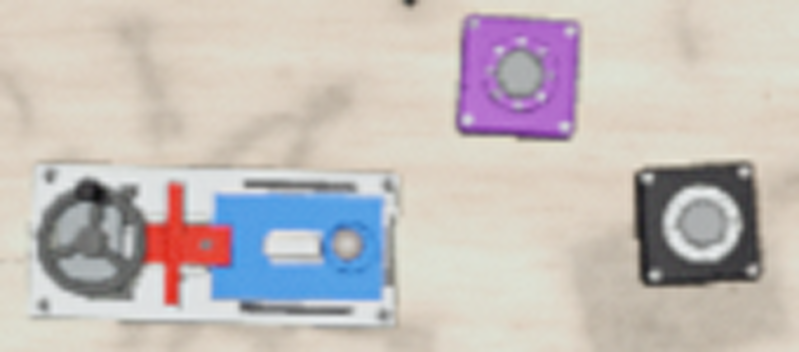

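Crop: the black housing with white light ring and grey lens is at (700,222), so that is the camera. The purple one at (520,75) is rejected. The knob is at (92,190) on the far side of the wheel, and the red tongue overlaps the tray by about 15 mm. Sizes and heights agree with the description. Next I move over the wheel.

Request:
step_arm([
  {"offset": [-0.045, -0.038, 0.0], "rotation": [0, 0, 7.7], "hand": 0.06},
  {"offset": [-0.09, -0.076, 0.0], "rotation": [0, 0, 15.4], "hand": 0.06},
  {"offset": [-0.135, -0.114, 0.0], "rotation": [0, 0, 23.1], "hand": 0.06},
  {"offset": [-0.18, -0.152, 0.0], "rotation": [0, 0, 30.8], "hand": 0.06},
  {"offset": [-0.226, -0.19, 0.0], "rotation": [0, 0, 38.5], "hand": 0.06},
  {"offset": [-0.272, -0.228, 0.0], "rotation": [0, 0, 46.2], "hand": 0.06},
  {"offset": [-0.318, -0.266, 0.0], "rotation": [0, 0, 53.9], "hand": 0.06},
  {"offset": [-0.364, -0.304, 0.0], "rotation": [0, 0, 61.6], "hand": 0.06},
  {"offset": [-0.41, -0.342, 0.01], "rotation": [0, 0, 69.3], "hand": 0.06},
  {"offset": [-0.4555, -0.38, 0.02], "rotation": [0, 0, 76.7], "hand": 0.06},
])

```text
t: 1.35
tool_pos: [0.5278, 0.2197, 0.1984]
tool_rot: [[0.023, 1.0, 0.0], [1.0, -0.023, 0.0], [0.0, 0.0, -1.0]]
wrist_force: [-0.0, 0.6, 0.7]
finger_gap: 0.648
grip_force: 0.0
```

Run:
```python
from m import *
s=state();print({k:np.round(s[k],3).tolist() for k in('t','tool_pos','tool_rot','joint_positions')})
im,d,K,W=snap('wrist');save(im,'w1.png');np.savez('w1.npz',im=im,d=d,K=K,W=W);print(W.round(3).tolist())
P=cloud(d,K,W);hs=cv2.cvtColor(im,cv2.COLOR_RGB2HSV).astype(int);H,S,V=hs[...,0],hs[...,1],hs[...,2]
roi=(P[...,0]>.4)&(P[...,0]<.65)&(P[...,1]>-.3)&(P[...,1]<.35)
rep('blue',P,roi&(H>95)&(H<125)&(S>120),0.01,.06)
rep('red',P,roi&((H<8)|(H>172))&(S>130),0.01,.08)
rep('knobtop',P,roi,.084,.11)
rep('hub',P,roi,.0515,.06)
rep('rim',P,roi&(V<140),.042,.0505)
```

```text
{'t': 1.35, 'tool_pos': [0.528, 0.22, 0.198], 'tool_rot': [[0.023, 1.0, 0.0], [1.0, -0.023, 0.0], [0.0, 0.0, -1.0]], 'joint_positions': [-0.755, 0.461, 0.372, 1.993, -0.245, 0.73, -0.256]}
[[1.0, -0.022, -0.006, 0.53], [-0.023, -0.965, -0.26, 0.292], [0.0, 0.26, -0.966, 0.364], [0.0, 0.0, 0.0, 1.0]]
blue [222, 260, 67, 50, 2356] med [0.4981 0.1162 0.021 ] rect [495.1 118.4] [61.3 73.2] 85.8 z 0.011 0.03
blue [225, 348, 64, 12, 576] med [0.4952 0.0325 0.021 ] rect [492.2  31.8] [20.4 72.6] 87.7 z 0.011 0.023
red [239, 216, 25, 7, 79] med [0.496  0.1996 0.0459] rect [494.9 199. ] [ 4.8 25.1] 87.1 z 0.029 0.048
red [212, 227, 82, 49, 1728] med [0.4946 0.17   0.0302] rect [495.  160.5] [82.5 53.3] 1.1 z 0.011 0.034
knobtop [275, 194, 20, 20, 315] med [0.5287 0.2261 0.09  ] rect [528.4 224.6] [16.4 15.7] 89.4 z 0.084 0.093
hub [237, 181, 22, 22, 258] med [0.4947 0.2291 0.0522] rect [494.8 228.5] [19.7 19.2] 87.2 z 0.052 0.054
rim [207, 148, 86, 82, 2638] med [0.4894 0.2344 0.047 ] rect [495.1 229.1] [76.  76.2] 26.3 z 0.042 0.05
rim [246, 305, 13, 5, 52] med [0.4929 0.1074 0.0457] rect [492.9 106.7] [ 3.7 12.1] 80.8 z 0.042 0.05
```

View pics/w1.png

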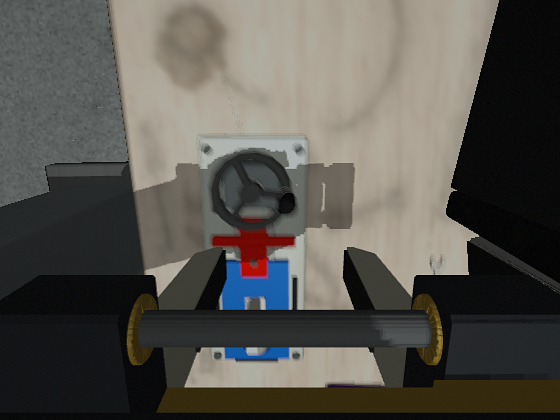

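The wrist view shows the wheel hub at (248,192) and the knob at (286,203), between finger lanes. It gives wheel axis (0.495, 0.228), knob (0.5285, 0.224), radius 34 mm, which fits. Next I descend and grip the knob.

Request:
step_arm([
  {"offset": [0.004, 0.001, 0.02], "rotation": [0, 0, 0], "hand": 0.04},
  {"offset": [0.004, 0.001, 0.04], "rotation": [0, 0, 0], "hand": 0.04},
  {"offset": [0.004, 0.001, 0.065], "rotation": [0, 0, 0], "hand": 0.04},
  {"offset": [0.004, 0.001, 0.09], "rotation": [0, 0, 0], "hand": 0.04},
  {"offset": [0.004, 0.001, 0.115], "rotation": [0, 0, 0], "hand": 0.04},
  {"offset": [0.004, 0.001, 0.13], "rotation": [0, 0, 0], "hand": 0.04},
  {"offset": [0.004, 0.001, 0.139], "rotation": [0, 0, 0], "hand": 0.04},
  {"offset": [0.004, 0.001, 0.139], "rotation": [0, 0, 0], "hand": 0.01},
  {"offset": [0.004, 0.001, 0.139], "rotation": [0, 0, 0], "hand": 0.01},
  {"offset": [0.004, 0.001, 0.139], "rotation": [0, 0, 0], "hand": 0.01},
], grip_force=12)

```text
t: 2.65
tool_pos: [0.5282, 0.2253, 0.0603]
tool_rot: [[0.019, 1.0, 0.001], [1.0, -0.019, 0.001], [0.001, 0.001, -1.0]]
wrist_force: [0.0, 0.6, 2.0]
finger_gap: 0.175
grip_force: 12.0
```

Request:
step_arm([
  {"offset": [0.0071, 0.0, 0], "rotation": [0, 0, 0], "hand": 0.01},
  {"offset": [0.0141, -0.0015, 0], "rotation": [0, 0, 0], "hand": 0.01},
  {"offset": [0.0206, -0.0044, 0], "rotation": [0, 0, 0], "hand": 0.01},
  {"offset": [0.0263, -0.0085, 0], "rotation": [0, 0, 0], "hand": 0.01},
  {"offset": [0.0311, -0.0138, 0], "rotation": [0, 0, 0], "hand": 0.01},
  {"offset": [0.0346, -0.02, 0], "rotation": [0, 0, 0], "hand": 0.01},
  {"offset": [0.0368, -0.0267, 0], "rotation": [0, 0, 0], "hand": 0.01},
  {"offset": [0.0376, -0.0338, 0], "rotation": [0, 0, 0], "hand": 0.01},
  {"offset": [0.0368, -0.0409, 0], "rotation": [0, 0, 0], "hand": 0.01},
  {"offset": [0.0346, -0.0476, 0], "rotation": [0, 0, 0], "hand": 0.01},
])

```text
t: 3.9
tool_pos: [0.4822, 0.2615, 0.0602]
tool_rot: [[0.019, 1.0, 0.003], [1.0, -0.019, 0.001], [0.001, 0.003, -1.0]]
wrist_force: [2.9, -2.0, 5.2]
finger_gap: 0.179
grip_force: 12.0
```

Request:
step_arm([
  {"offset": [-0.0046, -0.0076, 0], "rotation": [0, 0, 0], "hand": 0.01},
  {"offset": [-0.0111, -0.0137, 0], "rotation": [0, 0, 0], "hand": 0.01},
  {"offset": [-0.0189, -0.0179, 0], "rotation": [0, 0, 0], "hand": 0.01},
  {"offset": [-0.0275, -0.02, 0], "rotation": [0, 0, 0], "hand": 0.01},
  {"offset": [-0.0364, -0.0198, 0], "rotation": [0, 0, 0], "hand": 0.01},
  {"offset": [-0.0449, -0.0172, 0], "rotation": [0, 0, 0], "hand": 0.01},
  {"offset": [-0.0524, -0.0126, 0], "rotation": [0, 0, 0], "hand": 0.01},
  {"offset": [-0.0586, -0.0062, 0], "rotation": [0, 0, 0], "hand": 0.01},
  {"offset": [-0.0628, 0.0017, 0], "rotation": [0, 0, 0], "hand": 0.01},
  {"offset": [-0.0649, 0.0103, 0], "rotation": [0, 0, 0], "hand": 0.01},
])

```text
t: 5.15
tool_pos: [0.4892, 0.1959, 0.0601]
tool_rot: [[0.018, 1.0, -0.001], [1.0, -0.018, 0.001], [0.001, -0.001, -1.0]]
wrist_force: [-2.1, 0.2, 10.2]
finger_gap: 0.177
grip_force: 12.0
```

Request:
step_arm([
  {"offset": [-0.0001, 0.0053, -0.001], "rotation": [0, 0, 0], "hand": 0.01},
  {"offset": [0.0006, 0.0106, -0.001], "rotation": [0, 0, 0], "hand": 0.01},
  {"offset": [0.0021, 0.0157, -0.001], "rotation": [0, 0, 0], "hand": 0.01},
  {"offset": [0.0044, 0.0206, -0.001], "rotation": [0, 0, 0], "hand": 0.01},
  {"offset": [0.0074, 0.0249, -0.001], "rotation": [0, 0, 0], "hand": 0.01},
  {"offset": [0.0111, 0.0288, -0.001], "rotation": [0, 0, 0], "hand": 0.01},
  {"offset": [0.0153, 0.0321, -0.001], "rotation": [0, 0, 0], "hand": 0.01},
  {"offset": [0.02, 0.0346, -0.001], "rotation": [0, 0, 0], "hand": 0.01},
  {"offset": [0.025, 0.0364, -0.001], "rotation": [0, 0, 0], "hand": 0.01},
  {"offset": [0.0303, 0.0374, -0.001], "rotation": [0, 0, 0], "hand": 0.01},
])

```text
t: 6.4
tool_pos: [0.5282, 0.2253, 0.0605]
tool_rot: [[0.019, 1.0, -0.0], [1.0, -0.019, -0.0], [-0.0, 0.0, -1.0]]
wrist_force: [-1.3, -2.1, -7.1]
finger_gap: 0.175
grip_force: 12.0
```

Run:
```python
from m import *
for n in('wrist','top','scene'):
    im,d,K,W=snap(n)
    P=cloud(d,K,W);hs=cv2.cvtColor(im,cv2.COLOR_RGB2HSV).astype(int);H,S,V=hs[...,0],hs[...,1],hs[...,2]
    roi=(P[...,0]>.4)&(P[...,0]<.65)&(P[...,1]>-.3)&(P[...,1]<.35)
    print(n);rep('blue',P,roi&(H>95)&(H<125)&(S>120),0.01,.06)
    rep('red',P,roi&((H<8)|(H>172))&(S>130),0.01,.08)
    save(im,n+'2.png')
```

```text
wrist
blue [254, 348, 35, 40, 1303] med [0.5184 0.1304 0.021 ] rect [517.4 130.7] [33.4 24. ] 88.9 z 0.019 0.023
red [212, 269, 19, 6, 88] med [0.4903 0.2078 0.0296] rect [491.8 212.6] [17.9  8.8] 67.2 z 0.028 0.053
top
blue [245, 222, 36, 22, 617] med [0.4893 0.0905 0.0219] rect [490.5  88.8] [ 69.1 115.5] 0.3 z 0.014 0.033
red [227, 219, 15, 26, 128] med [0.4912 0.1875 0.0313] rect [491.7 182.3] [44.1 81.5] 86.2 z 0.015 0.05
red [226, 228, 3, 7, 18] med [0.4942 0.2044 0.0307] rect [494.3 203.2] [19.7  9.4] 1.7 z 0.027 0.046
scene
blue [223, 211, 45, 34, 585] med [0.4774 0.0758 0.0224] rect [491.7  88.9] [ 82.1 128.8] 2.8 z 0.011 0.046
red [207, 199, 24, 17, 168] med [0.4883 0.192  0.0321] rect [488.4 183.7] [55.8 81.2] 81.8 z 0.02 0.047
```

Request:
step_arm([
  {"offset": [0.0007, 0, 0.0004], "rotation": [0, 0, 0], "hand": 0.01},
  {"offset": [0.0014, 0, 0.0004], "rotation": [0, 0, 0], "hand": 0.01},
  {"offset": [0.0021, 0.0001, 0.0004], "rotation": [0, 0, 0], "hand": 0.01},
  {"offset": [0.0028, 0.0001, 0.0004], "rotation": [0, 0, 0], "hand": 0.01},
  {"offset": [0.0035, 0.0001, 0.0004], "rotation": [0, 0, 0], "hand": 0.01},
  {"offset": [0.0042, 0.0001, 0.0004], "rotation": [0, 0, 0], "hand": 0.01},
  {"offset": [0.0049, 0.0001, 0.0004], "rotation": [0, 0, 0], "hand": 0.01},
  {"offset": [0.0056, 0.0001, 0.0004], "rotation": [0, 0, 0], "hand": 0.01},
  {"offset": [0.0063, 0, 0.0004], "rotation": [0, 0, 0], "hand": 0.01},
  {"offset": [0.007, 0, 0.0004], "rotation": [0, 0, 0], "hand": 0.01},
])

```text
t: 7.8
tool_pos: [0.5284, 0.2295, 0.0603]
tool_rot: [[0.021, 1.0, -0.0], [1.0, -0.021, -0.003], [-0.003, -0.0, -1.0]]
wrist_force: [-0.3, -12.5, 2.4]
finger_gap: 0.177
grip_force: 12.0
```

Request:
step_arm([
  {"offset": [0, 0, 0], "rotation": [0, 0, 0], "hand": 0.01},
  {"offset": [0.0005, 0, 0], "rotation": [0, 0, 0], "hand": 0.01},
  {"offset": [0.001, 0, 0], "rotation": [0, 0, 0], "hand": 0.01},
  {"offset": [0.0015, 0, 0], "rotation": [0, 0, 0], "hand": 0.01},
  {"offset": [0.002, 0, 0], "rotation": [0, 0, 0], "hand": 0.01},
  {"offset": [0.002, 0, 0], "rotation": [0, 0, 0], "hand": 0.01},
  {"offset": [0.002, 0, 0], "rotation": [0, 0, 0], "hand": 0.01},
  {"offset": [0.002, 0, 0], "rotation": [0, 0, 0], "hand": 0.01},
  {"offset": [0.002, 0, 0], "rotation": [0, 0, 0], "hand": 0.01},
  {"offset": [0.002, 0, 0], "rotation": [0, 0, 0], "hand": 0.01},
], grip_force=20)

```text
t: 9.05
tool_pos: [0.5284, 0.2296, 0.0603]
tool_rot: [[0.022, 1.0, -0.0], [1.0, -0.022, -0.004], [-0.004, -0.0, -1.0]]
wrist_force: [-0.3, -14.6, 2.4]
finger_gap: 0.175
grip_force: 20.0
```

Request:
step_arm([
  {"offset": [-0.003, 0, 0], "rotation": [0, 0, 0], "hand": 0.01},
  {"offset": [-0.003, 0, 0], "rotation": [0, 0, 0], "hand": 0.04},
  {"offset": [-0.003, 0, 0], "rotation": [0, 0, 0], "hand": 0.04},
  {"offset": [-0.003, 0, 0], "rotation": [0, 0, 0], "hand": 0.04},
  {"offset": [-0.003, 0, -0.02], "rotation": [0, 0, 0], "hand": 0.04},
  {"offset": [-0.003, 0, -0.05], "rotation": [0, 0, 0], "hand": 0.04},
  {"offset": [-0.02, -0.01, -0.08], "rotation": [0, 0, 0], "hand": 0.045},
  {"offset": [-0.045, -0.02, -0.11], "rotation": [0, 0, 0], "hand": 0.045},
  {"offset": [-0.08, -0.03, -0.13], "rotation": [0, 0, 0], "hand": 0.045},
  {"offset": [-0.11, -0.036, -0.14], "rotation": [0, 0, 0], "hand": 0.045},
], grip_force=10)

```text
t: 10.3
tool_pos: [0.4901, 0.1242, 0.2015]
tool_rot: [[0.018, 1.0, 0.002], [1.0, -0.018, 0.001], [0.001, 0.002, -1.0]]
wrist_force: [0.7, 0.3, -0.3]
finger_gap: 0.484
grip_force: 0.0
```

Run:
```python
from m import *
s=state();print({k:np.round(s[k],4).tolist() for k in('t','tool_pos','tool_rot')})
for n in('wrist','top'):
    im,d,K,W=snap(n);np.savez(n+'3.npz',im=im,d=d,K=K,W=W)
    P=cloud(d,K,W);hs=cv2.cvtColor(im,cv2.COLOR_RGB2HSV).astype(int);H,S,V=hs[...,0],hs[...,1],hs[...,2]
    roi=(P[...,0]>.4)&(P[...,0]<.58)&(P[...,1]>-.3)&(P[...,1]<.35)
    print(n);rep('blue',P,roi&(H>95)&(H<125)&(S>120),0.01,.06)
    rep('red',P,roi&((H<8)|(H>172))&(S>130),0.01,.08)
    rep('fin',P,roi&(S<70),.064,.08)
    rep('knob',P,roi,.084,.1)
    rep('cam',P,roi&(P[...,1]<-.1),.034,.06)
    rep('camh',P,roi&(P[...,1]<-.1)&(V<80),.02,.036)
    save(im,n+'3.png')
```

```text
{'t': 10.3, 'tool_pos': [0.4901, 0.1242, 0.2015], 'tool_rot': [[0.0181, 0.9998, 0.0017], [0.9998, -0.0181, 0.001], [0.001, 0.0017, -1.0]]}
wrist
blue [249, 170, 74, 113, 6613] med [0.4913 0.0962 0.0209] rect [491.2  84.9] [124.5  74.7] 89.4 z 0.01 0.033
red [275, 105, 27, 13, 276] med [0.4954 0.2033 0.0307] rect [495.5 203.1] [10.7 23.9] 86.5 z 0.028 0.048
red [241, 111, 27, 14, 246] med [0.4603 0.1969 0.0311] rect [463.6 198. ] [12.  24.6] 89.0 z 0.01 0.034
red [306, 111, 26, 13, 227] med [0.5271 0.1958 0.0312] rect [524.7 197.4] [11.  24.9] 89.0 z 0.01 0.033
red [272, 125, 30, 35, 918] med [0.4931 0.1749 0.0293] rect [493.5 174.9] [32.2 27.4] 88.5 z 0.027 0.033
fin [319, 79, 8, 10, 21] med [0.5226 0.2226 0.0731] rect [523.  222.8] [1.3 8.5] 41.5 z 0.065 0.08
fin [280, 220, 14, 40, 496] med [0.4924 0.0915 0.0708] rect [492.1  90. ] [35.8 11.8] 89.1 z 0.064 0.073
knob [321, 64, 22, 23, 400] med [0.528  0.2274 0.0901] rect [528.4 227.8] [15.8 15.6] 0.5 z 0.084 0.093
top
blue [256, 222, 25, 22, 390] med [0.486  0.0644 0.022 ] rect [490.7  70.8] [69.1 79.4] 0.4 z 0.013 0.03
fin [257, 230, 11, 4, 44] med [0.4929 0.0869 0.0726] rect [493.   87.1] [ 9.6 32.4] 0.4 z 0.064 0.077
cam [341, 215, 18, 22, 220] med [ 0.5104 -0.1924  0.0414] rect [ 509.8 -194.9] [60.8 58.7] 63.4 z 0.034 0.048
camh [335, 215, 26, 26, 284] med [ 0.5045 -0.184   0.0307] rect [ 509.1 -191.1] [78.6 79.7] 4.5 z 0.022 0.036
```

View pics/wrist3.png

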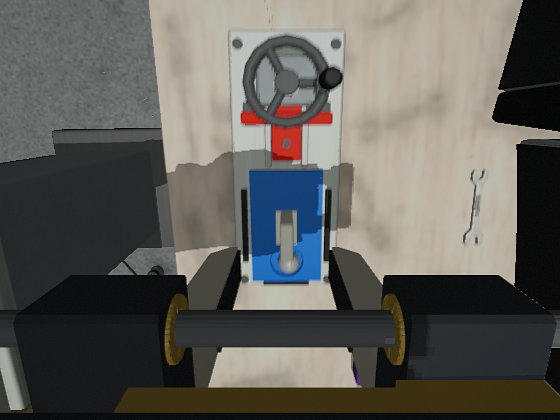

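The wrist view shows the keeper's cross bar at (286,117) against its posts and the tongue clear of the blue tray's edge by about 11 mm (tip at row 158, tray edge at row 170). The knob is at (330,78). The ball, at (287,263), is in its pocket, and the fin is at (287,235). Next I descend onto the fin.

Request:
step_arm([
  {"offset": [-0.018, 0.0015, 0.0], "rotation": [0, 0, 0], "hand": 0.045},
  {"offset": [-0.0357, 0.0025, 0.02], "rotation": [0, 0, 0], "hand": 0.045},
  {"offset": [-0.0357, 0.0025, 0.05], "rotation": [0, 0, 0], "hand": 0.045},
  {"offset": [-0.0357, 0.0025, 0.08], "rotation": [0, 0, 0], "hand": 0.045},
  {"offset": [-0.0357, 0.0025, 0.11], "rotation": [0, 0, 0], "hand": 0.045},
  {"offset": [-0.0357, 0.0025, 0.135], "rotation": [0, 0, 0], "hand": 0.045},
  {"offset": [-0.0357, 0.0025, 0.155], "rotation": [0, 0, 0], "hand": 0.045},
  {"offset": [-0.0357, 0.0025, 0.165], "rotation": [0, 0, 0], "hand": 0.045},
  {"offset": [-0.0357, 0.0025, 0.17], "rotation": [0, 0, 0], "hand": 0.045},
  {"offset": [-0.0357, 0.0025, 0.17], "rotation": [0, 0, 0], "hand": 0.045},
])

```text
t: 11.65
tool_pos: [0.4922, 0.0891, 0.0302]
tool_rot: [[0.019, 1.0, 0.0], [1.0, -0.019, -0.0], [-0.0, 0.0, -1.0]]
wrist_force: [0.3, 0.4, 0.1]
finger_gap: 0.488
grip_force: 0.0
```

Request:
step_arm([
  {"offset": [0, 0, 0], "rotation": [0, 0, 0], "hand": 0.03},
  {"offset": [0, 0, 0], "rotation": [0, 0, 0], "hand": 0.02},
  {"offset": [0, 0, 0], "rotation": [0, 0, 0], "hand": 0.015},
  {"offset": [0, 0, 0], "rotation": [0, 0, 0], "hand": 0.005},
  {"offset": [0, 0, 0], "rotation": [0, 0, 0], "hand": 0.005},
  {"offset": [0, 0, 0], "rotation": [0, 0, 0], "hand": 0.005},
  {"offset": [0, 0, 0], "rotation": [0, 0, 0], "hand": 0.005},
  {"offset": [0, 0, 0], "rotation": [0, 0, 0], "hand": 0.005},
  {"offset": [0, 0, 0], "rotation": [0, 0, 0], "hand": 0.005},
  {"offset": [0, 0, 0], "rotation": [0, 0, 0], "hand": 0.005},
], grip_force=35)

```text
t: 12.9
tool_pos: [0.4921, 0.0892, 0.0304]
tool_rot: [[0.018, 1.0, 0.0], [1.0, -0.018, 0.0], [0.0, 0.0, -1.0]]
wrist_force: [-0.6, 0.7, 6.1]
finger_gap: 0.127
grip_force: 35.0
```

Request:
step_arm([
  {"offset": [0, 0, -0.001], "rotation": [0, 0, 0], "hand": 0.005},
  {"offset": [0, 0, -0.004], "rotation": [0, 0, 0], "hand": 0.005},
  {"offset": [0, 0, -0.01], "rotation": [0, 0, 0], "hand": 0.005},
  {"offset": [0, 0, -0.02], "rotation": [0, 0, 0], "hand": 0.005},
  {"offset": [0, 0, -0.034], "rotation": [0, 0, 0], "hand": 0.005},
  {"offset": [0, 0, -0.05], "rotation": [0, 0, 0], "hand": 0.005},
  {"offset": [0, 0, -0.068], "rotation": [0, 0, 0], "hand": 0.005},
  {"offset": [0, 0, -0.086], "rotation": [0, 0, 0], "hand": 0.005},
  {"offset": [0, 0, -0.1], "rotation": [0, 0, 0], "hand": 0.005},
  {"offset": [0, 0, -0.105], "rotation": [0, 0, 0], "hand": 0.005},
])

```text
t: 14.15
tool_pos: [0.4923, 0.0893, 0.1364]
tool_rot: [[0.018, 1.0, 0.002], [1.0, -0.018, 0.001], [0.001, 0.002, -1.0]]
wrist_force: [-0.6, 0.4, -2.0]
finger_gap: 0.126
grip_force: 35.0
```

```bash
cat > chk.py <<'E'
from m import *
import sys
s=state();print({k:np.round(s[k],4).tolist() for k in('t','tool_pos','tool_rot','finger_gap','grip_force','wrist_force')})
Rt=np.array(s['tool_rot']);pt=np.array(s['tool_pos'])
for n in('wrist','scene','top'):
    im,d,K,W=snap(n);np.savez(n+'4.npz',im=im,d=d,K=K,W=W)
    P=cloud(d,K,W);hs=cv2.cvtColor(im,cv2.COLOR_RGB2HSV).astype(int);H,S,V=hs[...,0],hs[...,1],hs[...,2]
    roi=(P[...,0]>.4)&(P[...,0]<.58)&(P[...,1]>-.35)&(P[...,1]<.35)
    print(n);b=roi&(H>95)&(H<125)&(S>120);rep('blue',P,b,0.05,.2)
    rep('cam',P,roi&(P[...,1]<-.1)&(P[...,1]>-.3),.036,.06)
    m=cv2.erode((b&(P[...,2]>.05)).astype(np.uint8),np.ones((3,3)))>0
    if m.sum()>50:
        q=P[m];z0=np.median(q[:,2]);q=q[abs(q[:,2]-z0)<.006]
        A=np.c_[q[:,:2]-q[:,:2].mean(0),np.ones(len(q))];c=np.linalg.lstsq(A,q[:,2],rcond=None)[0];print('tilt deg',np.degrees(c[:2]).round(2),'z',c[2].round(4),len(q))
    save(im,n+sys.argv[1]+'.png')
E
python3 chk.py 4
```

```text
{'t': 14.15, 'tool_pos': [0.4923, 0.0893, 0.1364], 'tool_rot': [[0.0185, 0.9998, 0.0015], [0.9998, -0.0185, 0.0006], [0.0006, 0.0015, -1.0]], 'finger_gap': 0.126, 'grip_force': 34.9935, 'wrist_force': [-0.6375, 0.3848, -2.0185]}
wrist
blue [210, 145, 149, 130, 15121] med [0.4934 0.1229 0.1269] rect [493.1 113.9] [69.8 74.4] 88.9 z 0.121 0.167
blue [264, 348, 42, 6, 219] med [0.4915 0.0309 0.1269] rect [490.8  55.5] [23.9 54.3] 2.1 z 0.125 0.195
tilt deg [ 0.05 -0.01] z 0.1269 14626
scene
blue [220, 191, 48, 30, 503] med [0.4729 0.0701 0.1284] rect [490.5  87.5] [122.8  75.3] 88.5 z 0.118 0.146
cam [317, 260, 18, 17, 240] med [ 0.5082 -0.1931  0.0416] rect [ 509.2 -192.2] [52.5 46.9] 33.8 z 0.036 0.049
tilt deg [-0.62  0.04] z 0.1286 289
top
blue [272, 220, 9, 25, 142] med [0.4896 0.0378 0.1269] rect [491.   39.1] [21.3 70.8] 85.3 z 0.119 0.138
cam [342, 219, 18, 16, 197] med [ 0.5105 -0.1931  0.0416] rect [ 510.3 -193.5] [50.6 50.4] 61.9 z 0.036 0.049
tilt deg [ 0.89 -1.9 ] z 0.1265 80
```

Run:
```python
import cv2
a=cv2.imread('pics/wrist4.png');b=cv2.imread('pics/scene4.png')[120:330,170:370]
cv2.imwrite('pics/both4.png',cv2.hconcat([cv2.resize(a,(440,330)),cv2.resize(b,(314,330))]))
```

```text
(no output)
```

View pics/both4.png

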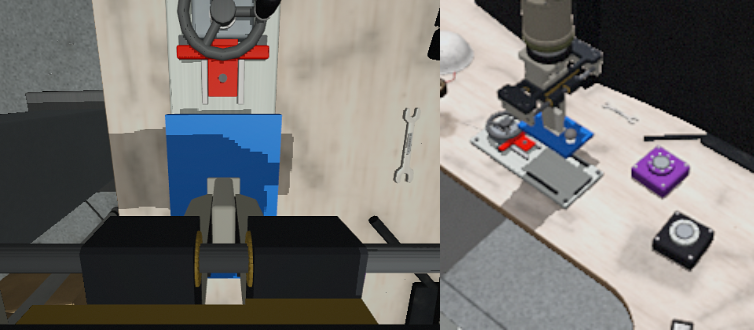

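The combined view shows the tray held level (tilt < 0.1°), the ball in its pocket at (572,132), and the keeper still back. The lens is at (685,231), measured at (0.510, -0.193, 0.041). Next I carry the tray there.

Request:
step_arm([
  {"offset": [-0.0003, 0, 0], "rotation": [0, 0, 0], "hand": 0.005},
  {"offset": [-0.0021, 0.0002, 0], "rotation": [0, 0, 0], "hand": 0.005},
  {"offset": [-0.0065, 0.0006, 0], "rotation": [0, 0, 0], "hand": 0.005},
  {"offset": [-0.0141, 0.0013, 0], "rotation": [0, 0, 0], "hand": 0.005},
  {"offset": [-0.0253, 0.0023, 0], "rotation": [0, 0, 0], "hand": 0.005},
  {"offset": [-0.0398, 0.0037, 0], "rotation": [0, 0, 0], "hand": 0.005},
  {"offset": [-0.0574, 0.0053, 0], "rotation": [0, 0, 0], "hand": 0.005},
  {"offset": [-0.0775, 0.0072, 0], "rotation": [0, 0, 0], "hand": 0.005},
  {"offset": [-0.0994, 0.0092, 0], "rotation": [0, 0, 0], "hand": 0.005},
  {"offset": [-0.1221, 0.0114, 0], "rotation": [0, 0, 0], "hand": 0.005},
])

```text
t: 15.55
tool_pos: [0.5011, -0.0349, 0.1353]
tool_rot: [[0.019, 1.0, 0.0], [1.0, -0.019, -0.0], [-0.0, 0.0, -1.0]]
wrist_force: [-0.2, 0.1, -2.4]
finger_gap: 0.13
grip_force: 35.0
```

Request:
step_arm([
  {"offset": [-0.0227, 0.0021, 0], "rotation": [0, 0, 0], "hand": 0.005},
  {"offset": [-0.0446, 0.0041, 0], "rotation": [0, 0, 0], "hand": 0.005},
  {"offset": [-0.0647, 0.006, 0], "rotation": [0, 0, 0], "hand": 0.005},
  {"offset": [-0.0823, 0.0076, 0], "rotation": [0, 0, 0], "hand": 0.005},
  {"offset": [-0.0968, 0.009, 0], "rotation": [0, 0, 0], "hand": 0.005},
  {"offset": [-0.108, 0.01, 0], "rotation": [0, 0, 0], "hand": 0.005},
  {"offset": [-0.1156, 0.0107, 0], "rotation": [0, 0, 0], "hand": 0.005},
  {"offset": [-0.12, 0.0112, 0], "rotation": [0, 0, 0], "hand": 0.005},
  {"offset": [-0.1218, 0.0113, 0], "rotation": [0, 0, 0], "hand": 0.005},
  {"offset": [-0.1221, 0.0113, 0], "rotation": [0, 0, 0], "hand": 0.005},
])

```text
t: 16.8
tool_pos: [0.5102, -0.1552, 0.1352]
tool_rot: [[0.018, 1.0, -0.0], [1.0, -0.018, 0.0], [0.0, -0.0, -1.0]]
wrist_force: [-0.4, -0.5, -1.6]
finger_gap: 0.124
grip_force: 35.0
```

```bash
python3 chk.py 5
python3 - <<'E'
from m import *
# lens / barrel by ray casting on z=.041 from pre-carry pictures
from m import *
for n in('top','scene'):
    z=np.load(n+'0.npz');im,d,K,W=[z[k] for k in('im','d','K','W')]
    P=cloud(d,K,W);hs=cv2.cvtColor(im,cv2.COLOR_RGB2HSV).astype(int)
    m=(abs(P[...,0]-.51)<.04)&(abs(P[...,1]+.193)<.04)
    for nm,mm in(('ring',m&(hs[...,2]>190)),('notdark',m&(hs[...,2]>110))):
        k,l,st,_=cv2.connectedComponentsWithStats(mm.astype(np.uint8));i=1+np.argmax(st[1:,4])
        c,_=cv2.findContours((l==i).astype(np.uint8),cv2.RETR_EXTERNAL,cv2.CHAIN_APPROX_NONE)
        (u,v),ax,_=cv2.fitEllipse(max(c,key=len));print(n,nm,np.round((u,v),1),np.round(ax,1),plane(K,W,u,v,.041).round(4))
E
python3 - <<'E'
import cv2
a=cv2.imread('pics/top5.png')[170:290,270:430];b=cv2.imread('pics/scene5.png')[150:330,230:410]
cv2.imwrite('pics/both5.png',cv2.hconcat([cv2.resize(a,(440,330),interpolation=2),cv2.resize(b,(330,330),interpolation=2)]))
E
```

```text
{'t': 16.8, 'tool_pos': [0.5102, -0.1552, 0.1352], 'tool_rot': [[0.0181, 0.9998, -0.0001], [0.9998, -0.0181, 0.0001], [0.0001, -0.0001, -1.0]], 'finger_gap': 0.1236, 'grip_force': 34.9935, 'wrist_force': [-0.3606, -0.5124, -1.6293]}
wrist
blue [210, 145, 149, 130, 15119] med [ 0.5112 -0.1215  0.1256] rect [ 511.  -130.6] [70.1 74.2] 89.0 z 0.12 0.166
blue [264, 348, 42, 6, 217] med [ 0.5093 -0.2137  0.1256] rect [ 511.3 -189.3] [53.7 24. ] 86.1 z 0.124 0.193
tilt deg [-0.03 -0.03] z 0.1256 14623
scene
blue [291, 232, 52, 31, 546] med [ 0.4875 -0.178   0.1268] rect [ 508.6 -155.8] [121.6  77.1] 88.7 z 0.116 0.164
cam [316, 260, 20, 17, 230] med [ 0.5063 -0.1943  0.0418] rect [ 506.5 -192.9] [49.9 53. ] 27.4 z 0.036 0.047
tilt deg [-0.68  0.11] z 0.127 302
top
blue [322, 214, 14, 24, 277] med [ 0.5107 -0.116   0.1271] rect [ 512.1 -117.6] [69.5 39.9] 0.5 z 0.121 0.134
tilt deg [ 0.71 -0.02] z 0.127 202
top ring [349.  227.1] [14.3 14.7] [ 0.5102 -0.1926  0.041 ]
top notdark [348.9 227.1] [16.2 16.3] [ 0.51   -0.1923  0.041 ]
scene ring [325.4 267. ] [14.2 17.5] [ 0.5093 -0.192   0.041 ]
scene notdark [324.9 265.8] [17.  20.7] [ 0.5115 -0.1886  0.041 ]
```

View pics/both5.png

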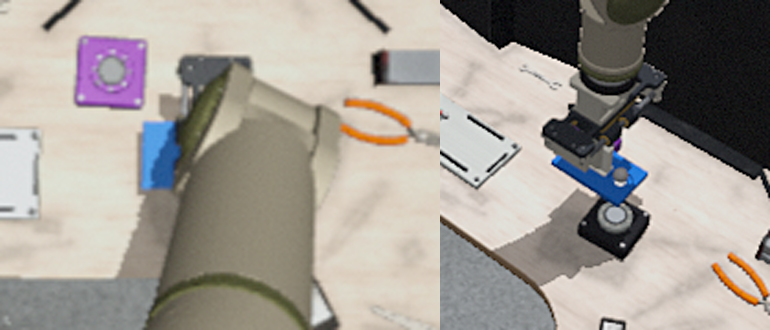

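Scene crop: the tray is level over the black camera, with the ball in its pocket at (620,174) above the lens (615,215). The pocket is within 1 mm of the lens axis. Next I lower 16 mm and settle.

Request:
step_arm([
  {"offset": [0, 0, 0.001], "rotation": [0, 0, 0], "hand": 0.005},
  {"offset": [0, 0, 0.003], "rotation": [0, 0, 0], "hand": 0.005},
  {"offset": [0, 0, 0.006], "rotation": [0, 0, 0], "hand": 0.005},
  {"offset": [0, 0, 0.0095], "rotation": [0, 0, 0], "hand": 0.005},
  {"offset": [0, 0, 0.0125], "rotation": [0, 0, 0], "hand": 0.005},
  {"offset": [0, 0, 0.0148], "rotation": [0, 0, 0], "hand": 0.005},
  {"offset": [0, 0, 0.0157], "rotation": [0, 0, 0], "hand": 0.005},
  {"offset": [0, 0, 0.0157], "rotation": [0, 0, 0], "hand": 0.005},
  {"offset": [0, 0, 0.0157], "rotation": [0, 0, 0], "hand": 0.005},
  {"offset": [0, 0, 0.0157], "rotation": [0, 0, 0], "hand": 0.005},
])

```text
t: 18.2
tool_pos: [0.5102, -0.1555, 0.1196]
tool_rot: [[0.019, 1.0, 0.0], [1.0, -0.019, -0.0], [-0.0, 0.0, -1.0]]
wrist_force: [-0.2, 0.6, -2.2]
finger_gap: 0.13
grip_force: 35.0
```

Request:
step_arm([
  {"offset": [0, 0, 0], "rotation": [0, 0, 0], "hand": 0.005},
  {"offset": [0, 0, 0], "rotation": [0, 0, 0], "hand": 0.005},
  {"offset": [0, 0, 0], "rotation": [0, 0, 0], "hand": 0.005},
  {"offset": [0, 0, 0], "rotation": [0, 0, 0], "hand": 0.005},
  {"offset": [0, 0, 0], "rotation": [0, 0, 0], "hand": 0.005},
  {"offset": [0, 0, 0], "rotation": [0, 0, 0], "hand": 0.005},
  {"offset": [0, 0, 0], "rotation": [0, 0, 0], "hand": 0.005},
  {"offset": [0, 0, 0], "rotation": [0, 0, 0], "hand": 0.005},
  {"offset": [0, 0, 0], "rotation": [0, 0, 0], "hand": 0.005},
  {"offset": [0, 0, 0], "rotation": [0, 0, 0], "hand": 0.005},
])

```text
t: 19.45
tool_pos: [0.5102, -0.1555, 0.1195]
tool_rot: [[0.019, 1.0, 0.0], [1.0, -0.019, 0.0], [0.0, 0.0, -1.0]]
wrist_force: [-1.0, 0.1, -1.6]
finger_gap: 0.132
grip_force: 35.0
```

```bash
python3 chk.py 6; python3 -c "
import cv2
b=cv2.imread('pics/scene6.png')[150:330,170:410]
cv2.imwrite('pics/c6.png',cv2.resize(b,(720,540),interpolation=2))"
```

```text
{'t': 19.45, 'tool_pos': [0.5102, -0.1555, 0.1195], 'tool_rot': [[0.0187, 0.9998, 0.0], [0.9998, -0.0187, 0.0], [0.0, 0.0, -1.0]], 'finger_gap': 0.1322, 'grip_force': 34.9935, 'wrist_force': [-0.9533, 0.0688, -1.6072]}
wrist
blue [210, 145, 149, 130, 15127] med [ 0.5113 -0.1218  0.1099] rect [ 511.  -130.8] [69.9 74.3] 89.1 z 0.104 0.15
blue [264, 348, 42, 6, 218] med [ 0.5096 -0.2138  0.1102] rect [ 509.9 -189. ] [54.2 23.9] 89.3 z 0.108 0.178
tilt deg [-0.02 -0.04] z 0.1099 14636
scene
blue [291, 237, 52, 30, 524] med [ 0.4873 -0.1794  0.1111] rect [ 507.  -156.2] [ 73.7 121.6] 0.3 z 0.1 0.125
cam [316, 262, 20, 14, 193] med [ 0.5036 -0.1974  0.0416] rect [ 505.9 -195.1] [43.  51.5] 38.6 z 0.036 0.049
tilt deg [-1.09  0.  ] z 0.1113 291
top
blue [322, 215, 13, 23, 259] med [ 0.5111 -0.1147  0.1112] rect [ 511.  -117.8] [37.4 67.6] 89.9 z 0.105 0.118
tilt deg [0.05 0.33] z 0.1113 192
```

View pics/c6.png

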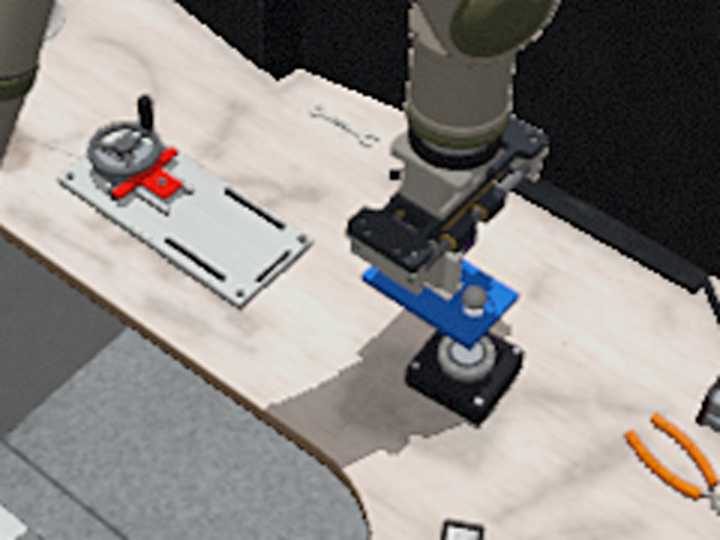

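The view shows the tray level over the lens (467,352), the ball in its pocket (474,297), and the keeper back (150,180). The underside is at z ≈ 0.101, about 6 cm above the lens. I'm handing it in.

```bash
python3 -c "
from station import ctrl
print(ctrl.finish_job())"
```

```text
the job is handed in; nothing more can be done
None
```

I wound the keeper back onto its stops and handed the job in at 19.5 s with the tray still in the gripper: level, ball in its pocket, pocket within about 1 mm of the lens axis by my measurements, and underside about 6 cm above the lens.

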